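# Buzz the visitor in at the cash office

### The arm

A 7-joint arm with a two-finger parallel gripper is mounted at the origin on the work surface. World frame = base frame: x ahead of the robot, y to its left, z up, the work surface at z = 0. Lengths are in m, angles in rad, forces in N, time in s.
With the tool pointing down it reaches from about 0.4 to 0.9 m from the base axis. Payload 5.5 kg.
Tool frame: the origin (TCP) lies between the finger pads; the fingertips stand 14 mm ahead of it and the grasp point (between the pads) lies 5 mm behind it; y points along the fingers, x is the direction in which the jaws open and shut, and the axes are right-handed (so a half turn about y gives the same grasp; the last joint's range is limited). The gripper opens to 92 mm and grips with 3 to 60 N. Pads are 19 mm wide; open, the fingers measure 130 mm over their backs; the gripper's body (75 mm by 190 mm) begins 47 mm behind the grasp point.
Start: joints at [-1.084, 0.501, -0.427, 1.55, 0.221, 1.138, -0.21], TCP at [0.144, 0.634, 0.241] pointing down, gripper open.
Joint ranges: [-2.88, 2.88], [-0.31, 2.03], [-1.54, 1.56], [0.2, 2.42], [-1.41, 4.55], [0.19, 2.02], [-2.57, 2.57]. Speed limits (rad/s): [2.57, 2.57, 3.14, 3.14, 3.14, 3.14, 3.14].

### API

Orientations are given as a unit quaternion [x, y, z, w].
In Python, from workcell import manip gives the robot as it stands.
- The arm moves only by the shell command python3 -m crank 'ROWS' [OPENING] [FORCE]. ROWS is JSON, a list that holds one entry, the list of rows, each a list of 4 numbers: the shift along the tool's x, y, z in units of 25 mm (1.0 is 25 mm), then the turn about the tool's y in rad. In form: [[[tx, ty, tz, yaw], ...]]. A call has 1 to 8 rows; each row shifts and turns the pose as measured when the row begins, along the tool's axes as they then stand; what a row does not reach is not made up. A row lasts 1/10 s, in which the tool goes at most 50 mm and 8.59 degrees, less where a joint would pass 70% of its speed; a pose out of reach is approached as far as the arm can. A call is refused whole if a number of a shift passes 1 or a number of a turn 0.15, either way. A call with a gripper value outside its range is refused whole. OPENING is the gripper's target within -1 to 1 (shut at 1, half-way at 0, fully open at -1), set as the call begins (- or left out, the last holds). The fingers move at their own pace and stop on an object; FORCE is the grip in N (left out, the last holds). Time passes only in rows, so rows that do not move let the fingers close. It gives the time, the measured TCP pose, the force and the opening at its end, in the units of the state.
- manip.state(): the state, without advancing time (a new reading comes with each control period).
- manip.get_image(name): name is "scene" or "top"; returns a dict with "frame" (400x640x3 uint8, red, green, blue), "vfov" (degrees; the focal length in pixels is half the picture's height over the tangent of half this angle, whatever the lens; pixels are square), "cx", "cy" (the principal point, pixels), "R" (3x3) and "t" (3): a world point X has camera coordinates R X + t. Camera axes: x right, y down, z forward; pixel columns grow to the right and rows downward; lengths in m; the calibration is good to about 2 mm. A picture is of the moment at which its call begins. There is no depth.
- manip.sign_off(): hands the job in, once; it reports no verdict.
The state is a dict: "t": time; "q": joint angles; "qd": joint speeds; "effort": joint torques, N m; "ee_pos": TCP position; "eef_rot": TCP orientation; "force": force on the tool from outside, world axes, zero at the start; "ft_torque": the same for the moment, N m; "gripper_width": finger opening in m.
Only numpy, scipy, OpenCV 4.12 (cv2) and the standard library are available. Lean on these libraries where they do the work, as an engineer would, in place of code of your own. Each camera call takes 0.05 s, during which the arm holds its last target.

### The job

A colleague is waiting at the locked office door. On the desk box with the long winged knob, twist that knob clockwise (seen from above) to its stop, keep it there a moment, then let go of it at the stop so that it runs back to rest by itself and the door locks again. Leave the round volume knob on the other desk box as it is set.

Things in the scene. Friction and masses are not known exactly. Their poses are not given: they have to be found in the camera images.
- door_unit: The door-release box: a grey painted box, 120 x 100 x 45 mm (its x, y, z), screwed to the desk, with the long black winged knob upright in the middle of its top. Origin at the centre of its underside, on the desk; z up. It stands with its yaw turned up to 0.6 rad either way. The other box (the intercom, same housing, with a plain round black knob 44 mm across and 28 mm tall, and speaker slots) stands to its left or right, at least 170 mm away centre to centre
- release (a joint): Turn of the winged knob about its vertical axis, rad. 0 at rest; grows as the knob is turned clockwise seen from above; the stop is at 1.05 rad (60 degrees). A spring of 0.08 N m/rad pulls it back to rest (0.04 N m at rest, 0.12 N m at the stop), and a damper (0.1 N m s/rad) makes the run back take about 1.5 s after it is let go
- release_grip (a point): The point to grip, on the axis of the winged knob, 78 mm above the desk. The wing is a straight upright bar, 64 mm long, 14 mm thick and 38 mm tall, from 54 to 92 mm above the desk, on a round skirt of 28 mm radius whose top is at 54 mm. This frame turns with the knob: its x axis lies along the wing, y across its thickness, z up. At rest the wing lies along the box's x axis
- volume_mark (a point): The end of the white mark on the round volume knob of the intercom box, 18 mm from that knob's vertical axis and 74 mm above the desk; it moves when the round knob is turned. The knob turns freely with slight friction and stays where it is left
There are look-alikes about, which are no part of the job. What is shaped like the door_unit but blue, pink or yellow is not meant.

How it is judged:
By the outcome, as a careful person would: the job done as asked, in the order asked, and still so for the second after the job is handed in, with the robot touching nothing.
It also fails if it takes over 34 s, if anything falls off the work surface, if the arm or the gripper's body presses on something with over 40 N, if the wrist force passes 120 N, or if a joint passes its speed limit or range.

## Working session

There is one attempt and no reset: what is moved stays moved. The work goes in short steps, Python scripts to look and compute and a shell command to move; the robot and the scene stay as the last step left them, time stands still between calls to the robot, and variables do not carry over. Pictures are saved under pics/ and viewed, and the job is handed in when it is done.

```bash
mkdir -p pics; ls; python3 - <<'E'
from workcell import manip
import cv2,json
s=manip.state();print(s)
for n in("scene","top"):
    d=manip.get_image(n);cv2.imwrite(f"pics/{n}0.png",d["frame"][:,:,::-1])
    print(n,d["vfov"],d["cx"],d["cy"],d["R"],d["t"])
E
```

```text
pics
{'t': 0.0, 'q': array([-1.08380075,  0.50182327, -0.42678723,  1.55143786,  0.22078022,
        1.13827979, -0.21028622]), 'qd': array([ 3.99342973e-04, -1.66333015e-04, -1.18049140e-03,  2.23498736e-04,
       -2.45657249e-05,  1.28165696e-03,  2.85367796e-04]), 'effort': array([-2.69774418e-04, -5.66604924e+01, -5.81590533e+00, -2.79105788e+01,
       -6.85699261e-02,  3.12749937e-02,  1.96665301e-04]), 'ee_pos': array([0.14414893, 0.63313691, 0.23969842]), 'eef_rot': array([ 0.55308869,  0.44051376, -0.44159747, -0.55229721]), 'force': array([0.31568622, 0.76610319, 0.78000991]), 'ft_torque': array([0.00730711, 0.03803835, 0.05357197]), 'gripper_width': 0.09210716783311111}
scene 52.09607731132188 318.5785058550422 195.09860060447295 [[-0.14757378  0.9889521   0.01399045]
 [ 0.72226395  0.11742003 -0.68157708]
 [-0.67568984 -0.09047811 -0.73161257]] [-0.0221964  -0.27238848  1.48420224]
top 56.124260654594806 322.65282635574425 200.12918830288385 [[-0.02191006 -0.9996702  -0.01339554]
 [-0.98654731  0.0237897  -0.16173574]
 [ 0.16200107  0.0096717  -0.98674318]] [0.09174341 0.47745233 1.1139338 ]
```

View pics/scene0.png

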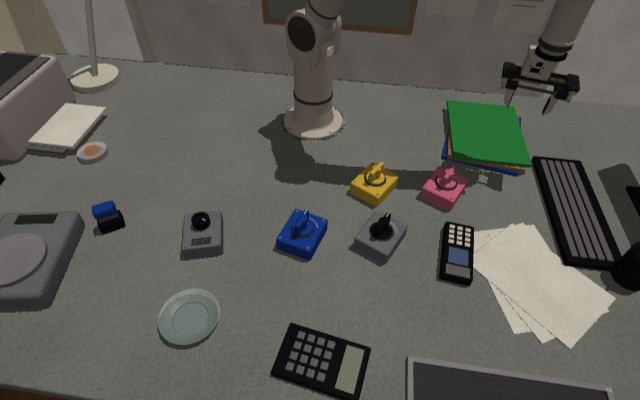

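View pics/top0.png

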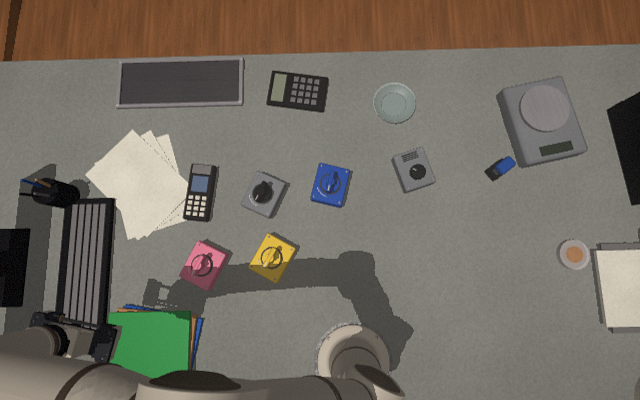

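The top view shows five boxes: grey at (265,192), blue at (331,185), pink at (205,265), yellow at (273,257), and grey with slots at (414,170), which is the intercom. In the scene view, the grey one at (381,235) has the tall black wing, so it fits the description. I'll enlarge it to confirm and measure.

```bash
cat > h.py <<'E'
import numpy as np,cv2
from workcell import manip
def K(d):
    f=d["frame"].shape[0]/2/np.tan(np.radians(d["vfov"])/2); return f
def ray(d,u,v,z):
    f=K(d);R=np.array(d["R"]);t=np.array(d["t"])
    r=R.T@np.array([(u-d["cx"])/f,(v-d["cy"])/f,1]);o=-R.T@t
    return o+r*(z-o[2])/r[2]
def proj(d,X):
    f=K(d);c=np.array(d["R"])@np.asarray(X)+np.array(d["t"])
    return np.array([d["cx"]+f*c[0]/c[2],d["cy"]+f*c[1]/c[2]])
def crop(d,u0,u1,v0,v1,s):
    return cv2.resize(np.ascontiguousarray(d["frame"][v0:v1,u0:u1,::-1]),None,fx=s,fy=s,interpolation=cv2.INTER_CUBIC)
E
python3 - <<'E'
from h import *
a=manip.get_image("top");b=manip.get_image("scene")
A=crop(a,230,300,160,225,6);B=crop(b,345,415,200,265,6)
cv2.imwrite("pics/c1.png",cv2.resize(np.hstack([A,B]),(800,372)))
cv2.imwrite("pics/c2.png",np.hstack([crop(a,380,450,135,200,5),crop(b,170,240,200,265,5)]))
E
```

```text
(no output)
```

View pics/c1.png

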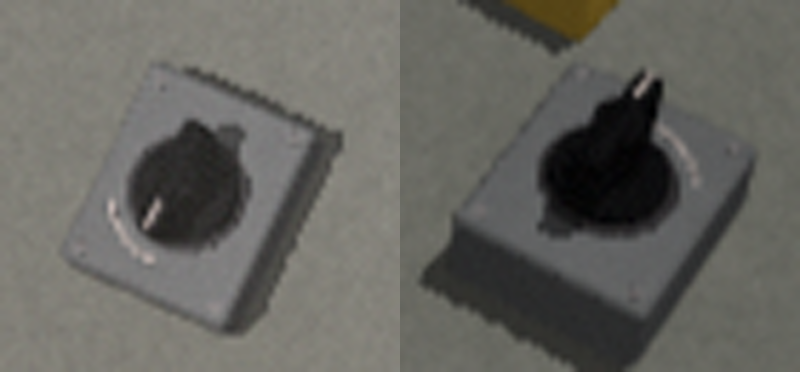

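View pics/c2.png

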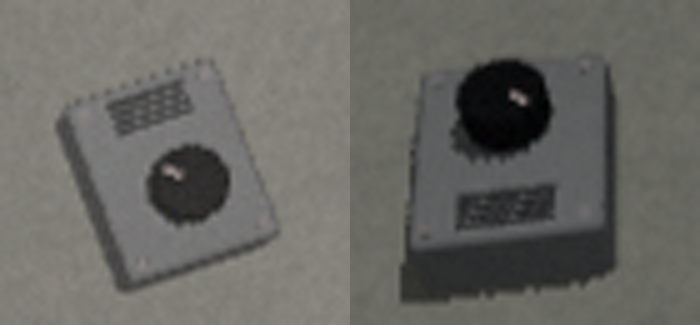

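```bash
python3 - <<'E'
from h import *
a=manip.get_image("top");b=manip.get_image("scene")
for d,(u0,u1,v0,v1),n in((a,(230,300,160,225),"t"),(b,(345,415,200,265),"s")):
    im=d["frame"].astype(int)
    s=im[v0:v1,u0:u1]; br=s[...,2]-s[...,0]
    print(n,br.min(),br.max(),s[5,5],s[60,60])
    m=((br>-1)&(s.sum(2)>240)).astype(np.uint8)
    dk=(s.max(2)<55).astype(np.uint8)
    m2=cv2.morphologyEx(m|dk,cv2.MORPH_CLOSE,np.ones((3,3)))
    v=np.stack([m*255,dk*255,0*m],2)
    cv2.imwrite(f"pics/m_{n}.png",cv2.resize(v,None,fx=5,fy=5,interpolation=0))
i=np.hstack([cv2.imread("pics/m_t.png"),cv2.imread("pics/m_s.png")]);cv2.imwrite("pics/m.png",i)
E
```

```text
t -19 3 [132 133 124] [133 130 122]
s -75 4 [107 107  99] [102 103  95]
```

View pics/m.png

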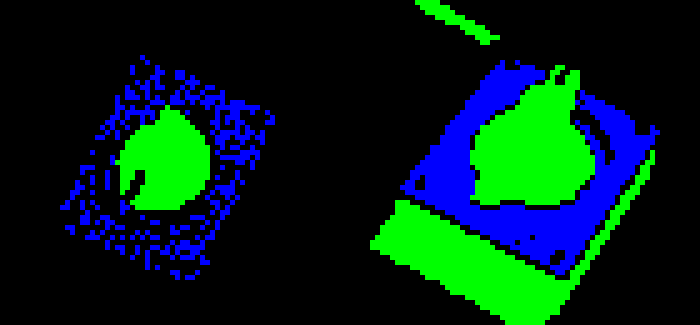

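```bash
python3 - <<'E'
from h import *
a=manip.get_image("top");b=manip.get_image("scene")
for d,(u0,u1,v0,v1),th,n in((a,(230,300,160,225),-4,"t"),(b,(345,415,200,265),-2,"s")):
    s=d["frame"].astype(int)[v0:v1,u0:u1]; br=s[...,2]-s[...,0]
    m=((br>th)&(s.sum(2)>240)).astype(np.uint8)
    m=cv2.morphologyEx(m,cv2.MORPH_CLOSE,np.ones((3,3),np.uint8))
    k,l,st,_=cv2.connectedComponentsWithStats(m); i=1+np.argmax(st[1:,4]); m=(l==i)
    m=cv2.morphologyEx(m.astype(np.uint8),cv2.MORPH_OPEN,np.ones((3,3),np.uint8))
    vv,uu=np.nonzero(m)
    P=np.array([ray(d,u+u0,v+v0,.045)[:2] for u,v in zip(uu,vv)])
    r=cv2.minAreaRect((P*1000).astype(np.float32)); print(n,r)
    c=cv2.boxPoints(r)/1000; print(c.round(4).tolist())
    A=crop(d,u0,u1,v0,v1,5)
    for q in c:
        p=proj(d,[*q,.045]);cv2.circle(A,tuple(int(x) for x in (p-[u0,v0]+.5)*5),3,(0,0,255),-1)
    # white mark of the wing tip
    cv2.imwrite(f"pics/r_{n}.png",A)
cv2.imwrite("pics/r.png",np.hstack([cv2.imread("pics/r_t.png"),cv2.imread("pics/r_s.png")]))
E
```

```text
t ((503.8890075683594, 265.0882568359375), (98.27967071533203, 121.14044952392578), 65.04749298095703)
[[0.42820000648498535, 0.24609999358654022], [0.538100004196167, 0.19499999284744263], [0.5795000195503235, 0.2840999960899353], [0.46970000863075256, 0.3352000117301941]]
s ((509.5950012207031, 264.67596435546875), (97.76549530029297, 113.71705627441406), 64.32018280029297)
[[0.43720000982284546, 0.24529999494552612], [0.5396999716758728, 0.19599999487400055], [0.5820000171661377, 0.2840999960899353], [0.4794999957084656, 0.33340001106262207]]
```

View pics/r.png

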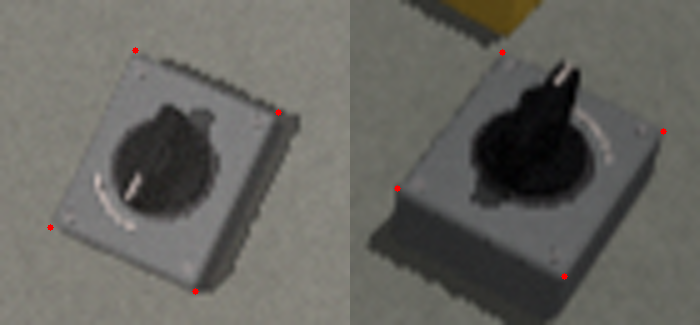

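```bash
cat >> h.py <<'E'
from scipy.spatial.transform import Rotation as Ro
def plan(tgt,heading):
    s=manip.state();R=Ro.from_quat(s["eef_rot"]).as_matrix()
    p=np.array(s["ee_pos"]);e=np.array(tgt)-p
    h=np.arctan2(R[1,0],R[0,0])
    # desired turn about tool y (down): heading decreases with positive turn
    dt=(h-heading+np.pi/2)%np.pi-np.pi/2
    print("t",s["t"],"p",p.round(4),"ydir",R[:,1].round(3),"heading",h.round(3),"F",s["force"].round(2),"T",s["ft_torque"].round(3),"w",round(s["gripper_width"],4),"q",s["q"].round(2))
    print("shift tool units",(R.T@e/.025).round(2),"turn",round(dt,3),"(alt half turn)")
E
python3 - <<'E'
from h import *
plan([.506,.265,.24],-.437+np.pi/2)
a=manip.get_image("top");b=manip.get_image("scene")
# white mark centroid near the wing tip, z=.092
for d,(u0,u1,v0,v1) in((a,(252,262,193,202)),(b,(454-60,460,0,0))):
    pass
def wm(d,u0,u1,v0,v1):
    s=d["frame"].astype(int)[v0:v1,u0:u1].sum(2).astype(float); w=np.clip(s-200,0,None); V,U=np.mgrid[v0:v1,u0:u1]
    u,v=(w*U).sum()/w.sum(),(w*V).sum()/w.sum(); return u,v
for d,bx in((a,(253,259,194,201)),):
    u,v=wm(d,*bx);print(u,v,ray(d,u,v,.092))
c=np.array([.506,.265]);x=np.array([np.cos(-.437),np.sin(-.437)])
for d,n in((a,"t"),(b,"s")):
    print(n,[proj(d,[*(c+k*x),.092]).round(1).tolist() for k in(-.032,0,.032)])
print([ray(b,u,v,.092).round(4).tolist() for u,v in((345+565/5,200+75/5),)],ray(a,230+132/5,160+186/5,.092))
for q in [(331,185)]: print("blue",ray(a,*q,.045))
E
```

```text
t 0.4 p [0.1442 0.6337 0.2406] ydir [-0. -0. -1.] heading 1.347 F [ 0.05 -0.2  -1.33] T [-0.05   0.01   0.015] w 0.0919 q [-1.08  0.5  -0.43  1.55  0.22  1.14 -0.21]
shift tool units [-11.17   0.03 -17.38] turn 0.213 (alt half turn)
255.3676826318336 197.5399129172714 [0.4833094  0.27803958 0.092     ]
t [[255.2, 199.7], [259.8, 189.9], [264.4, 180.1]]
s [[389.0, 211.2], [383.4, 219.0], [377.5, 227.1]]
[[0.4614, 0.4565, 0.092]] [0.48425115 0.2750015  0.092     ]
blue [0.52510424 0.05395257 0.045     ]
```

The target is confirmed: grey housing, upright black wing, no slots. Its mark ends agree in both views. The axis is at about (0.506, 0.265) and the wing heading about −0.437. Moving over it now.

```bash
python3 -m crank '[[[-0.6,0,-0.95,0],[-0.6,0,-0.95,0],[-0.6,0,-0.95,0],[-0.6,0,-0.95,0],[-0.6,0,-0.95,0],[-0.6,0,-0.95,0],[-0.6,0,-0.95,0],[-0.6,0,-0.95,0]]]' -1 40; python3 -c "
from h import *
plan([.506,.265,.2],-.437+np.pi/2)"
```

```text
t: 1.3
ee_pos: [0.3028, 0.4735, 0.2406]
eef_rot: [-0.549, -0.444, 0.444, 0.552]
force: [0.5, 0.7, 0.8]
gripper_width: 0.0917
t 1.3 p [0.3028 0.4735 0.2406] ydir [-0.003  0.004 -1.   ] heading 1.357 F [0.49 0.67 0.83] T [0.026 0.002 0.056] w 0.0917 q [-0.73  0.34 -0.39  1.78  0.14  1.05  0.19]
shift tool units [-6.43  1.57 -9.71] turn 0.224 (alt half turn)
```

```bash
python3 -m crank '[[[-0.6,0,-0.95,0],[-0.6,0,-0.95,0],[-0.6,0,-0.95,0],[-0.6,0,-0.95,0],[-0.6,0,-0.95,0],[-0.6,0,-0.95,0],[-0.6,0,-0.95,0],[-0.6,0,-0.95,0]]]'; python3 -c "
from h import *
plan([.506,.265,.2],-.437+np.pi/2)"
```

```text
t: 2.1
ee_pos: [0.4696, 0.3093, 0.2416]
eef_rot: [-0.549, -0.446, 0.442, 0.552]
force: [0.4, -0.0, -0.6]
gripper_width: 0.092
t 2.1 p [0.4696 0.3093 0.2416] ydir [ 0.001  0.007 -1.   ] heading 1.358 F [ 0.39 -0.04 -0.56] T [ 0.037  0.007 -0.03 ] w 0.092 q [-0.39  0.32 -0.29  1.78  0.1   1.05  0.64]
shift tool units [-1.44  1.65 -1.8 ] turn 0.224 (alt half turn)
```

```bash
python3 -m crank '[[[-0.5,0.3,-0.6,0],[-0.5,0.3,-0.6,0],[-0.4,0.3,-0.6,0],[0,0.3,0,0.11],[0,0.2,0,0.11],[0,0,0,0]]]'; python3 -c "
from h import *
plan([.506,.265,.17],-.437+np.pi/2)
for n in('top','scene'):
    d=manip.get_image(n)
    cv2.imwrite('pics/a_%s.png'%n,crop(d,200,330,120,240,5) if n=='top' else crop(d,320,450,150,270,5))"
```

```text
t: 2.7
ee_pos: [0.513, 0.258, 0.2063]
eef_rot: [-0.598, -0.379, 0.373, 0.6]
force: [-0.6, -0.3, 0.0]
gripper_width: 0.0918
t 2.7 p [0.513  0.258  0.2063] ydir [ 0.005  0.006 -1.   ] heading 1.121 F [-0.55 -0.31  0.  ] T [-0.131  0.016 -0.015] w 0.0918 q [-0.35  0.37 -0.21  1.79  0.09  0.98  0.53]
shift tool units [0.12 1.45 0.38] turn -0.013 (alt half turn)
```

View pics/a_top.png

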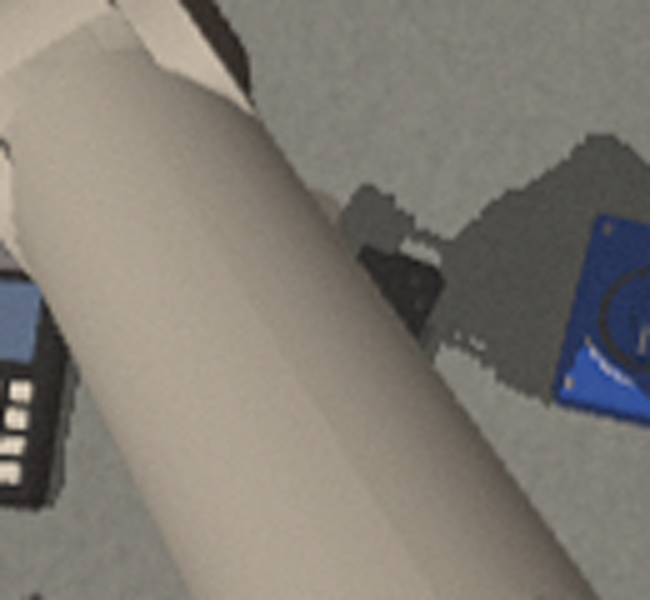

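View pics/a_scene.png

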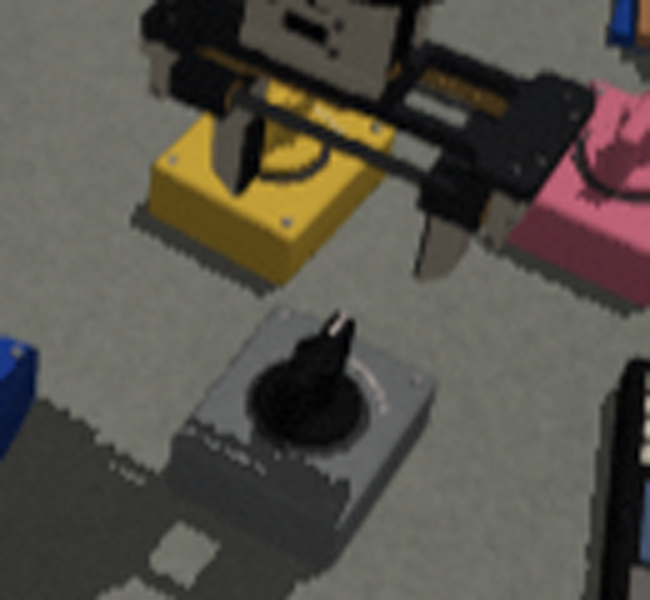

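The scene picture shows the jaws above the grey box, square across its wing (wing tip at about (387,213)). Neighbouring boxes are clear of the fingers. Descending.

```bash
python3 -m crank '[[[0.1,0.6,0.35,0],[0,0.8,0,0],[0,0.8,0,0],[0,0.8,0,0],[0,0.2,0,0],[0,0,0,0]]]'; python3 -c "
from h import *
plan([.506,.265,.073],-.437+np.pi/2)"
```

```text
t: 3.4
ee_pos: [0.5084, 0.27, 0.1294]
eef_rot: [-0.593, -0.389, 0.377, 0.595]
force: [-0.1, 1.1, 0.3]
gripper_width: 0.092
t 3.4 p [0.5084 0.27   0.1294] ydir [ 0.013  0.012 -1.   ] heading 1.145 F [-0.07  1.1   0.32] T [-0.01  -0.002  0.02 ] w 0.092 q [-0.37  0.47 -0.2   1.85  0.12  0.81  0.51]
shift tool units [-0.26  2.25  0.02] turn 0.011 (alt half turn)
```

```bash
python3 -m crank '[[[-0.2,0.6,0,0],[0,0.6,0,0],[0,0.5,0,0],[0,0.3,0,0],[0,0,0,0]]]'; python3 -c "
from h import *
plan([.506,.265,.073],-.437+np.pi/2)"
```

```text
t: 3.9
ee_pos: [0.5099, 0.2688, 0.0812]
eef_rot: [-0.593, -0.393, 0.375, 0.595]
force: [-0.2, -0.8, -0.2]
gripper_width: 0.0919
t 3.9 p [0.5099 0.2688 0.0812] ydir [ 0.019  0.016 -1.   ] heading 1.149 F [-0.18 -0.77 -0.15] T [-0.036  0.005  0.018] w 0.0919 q [-0.38  0.54 -0.19  1.88  0.14  0.71  0.5 ]
shift tool units [-0.21  0.32  0.09] turn 0.015 (alt half turn)
```

```bash
python3 -m crank '[[[-0.2,0.3,0.1,0.015],[-0.05,0.05,0,0],[0,0,0,0]]]'; python3 -c "
from h import *
plan([.506,.265,.073],-.437+np.pi/2)
d=manip.get_image('scene')
cv2.imwrite('pics/b.png',crop(d,330,440,160,270,5))"
```

```text
t: 4.2
ee_pos: [0.5053, 0.2643, 0.072]
eef_rot: [-0.596, -0.388, 0.37, 0.598]
force: [0.8, 0.4, -0.6]
gripper_width: 0.0917
t 4.2 p [0.5053 0.2643 0.072 ] ydir [ 0.02   0.016 -1.   ] heading 1.133 F [ 0.82  0.37 -0.63] T [-0.019  0.037 -0.016] w 0.0917 q [-0.38  0.54 -0.18  1.9   0.14  0.68  0.48]
shift tool units [ 0.04 -0.04 -0.02] turn -0.001 (alt half turn)
```

View pics/b.png

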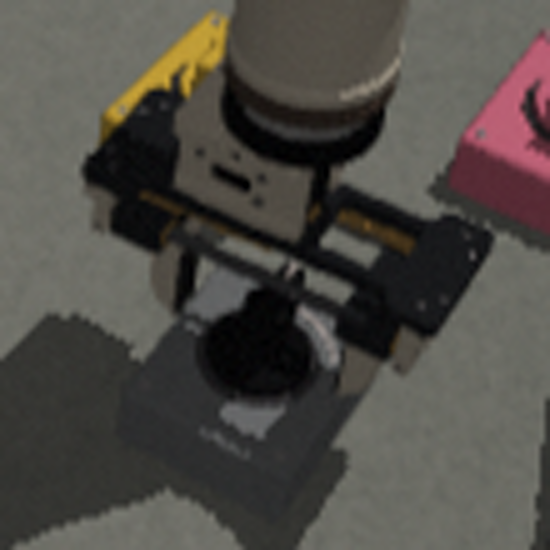

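The fingers stand either side of the wing, which sits centrally between them at about (385,222). Closing.

```bash
python3 -m crank '[[[0,0,0,0],[0,0,0,0],[0,0,0,0],[0,0,0,0],[0,0,0,0]]]' 1 30; python3 -c "
from h import *
plan([.506,.265,.073],-.437+np.pi/2)"
```

```text
t: 4.75
ee_pos: [0.5061, 0.2648, 0.0733]
eef_rot: [-0.596, -0.389, 0.37, 0.598]
force: [0.0, -0.7, -0.2]
gripper_width: 0.0564
t 4.75 p [0.5061 0.2648 0.0733] ydir [ 0.022  0.017 -1.   ] heading 1.133 F [ 0.01 -0.68 -0.19] T [-0.038  0.05   0.071] w 0.0564 q [-0.38  0.54 -0.18  1.9   0.14  0.68  0.48]
shift tool units [0.   0.01 0.  ] turn -0.001 (alt half turn)
```

```bash
python3 -m crank '[[[0,0,0,0],[0,0,0,0],[0,0,0,0],[0,0,0,0],[0,0,0,0],[0,0,0,0],[0,0,0,0]]]'; python3 -c "
from h import *
plan([.506,.265,.073],-.437+np.pi/2)"
```

```text
t: 5.45
ee_pos: [0.5057, 0.264, 0.0733]
eef_rot: [-0.596, -0.388, 0.37, 0.598]
force: [-0.2, 0.4, 0.1]
gripper_width: 0.0138
t 5.45 p [0.5057 0.264  0.0733] ydir [ 0.021  0.016 -1.   ] heading 1.133 F [-0.19  0.44  0.06] T [-0.299  0.144 -0.132] w 0.0138 q [-0.38  0.54 -0.18  1.9   0.14  0.69  0.48]
shift tool units [0.04 0.01 0.01] turn -0.001 (alt half turn)
```

Gripped: the width of 13.8 mm matches the wing. Twisting clockwise, which is a positive turn about the tool's y (pointing down).

```bash
python3 -m crank '[[[0,0,0,0.05],[0,0,0,0.1],[0,0,0,0.1],[0,0,0,0.1],[0,0,0,0.1],[0,0,0,0]]]'; python3 -c "
from h import *
plan([.506,.265,.073],-.437+np.pi/2-1.05)"
```

```text
t: 6.05
ee_pos: [0.5059, 0.2643, 0.0732]
eef_rot: [-0.665, -0.241, 0.224, 0.67]
force: [0.1, -0.3, 0.7]
gripper_width: 0.0141
t 6.05 p [0.5059 0.2643 0.0732] ydir [ 0.021  0.015 -1.   ] heading 0.67 F [ 0.1  -0.25  0.73] T [-0.805  0.26   0.11 ] w 0.0141 q [-0.47  0.53 -0.07  1.9   0.05  0.68  0.1 ]
shift tool units [0.02 0.01 0.02] turn 0.586 (alt half turn)
```

```bash
python3 -m crank '[[[0,0,0,0.1],[0,0,0,0.1],[0,0,0,0.1],[0,0,0,0.1],[0,0,0,0.1],[0,0,0,0.05],[0,0,0,0]]]'; python3 -c "
from h import *
plan([.506,.265,.073],-.437+np.pi/2-1.05)"
```

```text
t: 6.75
ee_pos: [0.5062, 0.2644, 0.0732]
eef_rot: [-0.701, -0.052, 0.036, 0.71]
force: [1.2, -0.4, 0.9]
gripper_width: 0.0139
t 6.75 p [0.5062 0.2644 0.0732] ydir [ 0.022  0.014 -1.   ] heading 0.124 F [ 1.2  -0.44  0.86] T [-0.777  0.47   0.117] w 0.0139 q [-0.58  0.53  0.07  1.91 -0.06  0.68 -0.36]
shift tool units [-0.01  0.01  0.02] turn 0.04 (alt half turn)
```

```bash
python3 -m crank '[[[0,0,0,0.06],[0,0,0,0.04],[0,0,0,0]]]'; python3 -c "
from h import *
plan([.506,.265,.073],-.437+np.pi/2-1.05)"; python3 -m crank '[[[0,0,0,0.04],[0,0,0,0.04],[0,0,0,0.04]]]'; python3 -c "
from h import *
plan([.506,.265,.073],-.437+np.pi/2-1.05)"
```

```text
t: 7.05
ee_pos: [0.5063, 0.2646, 0.0733]
eef_rot: [-0.703, -0.02, 0.005, 0.711]
force: [0.4, -0.8, 1.6]
gripper_width: 0.0145
t 7.05 p [0.5063 0.2646 0.0733] ydir [ 0.022  0.013 -1.   ] heading 0.035 F [ 0.38 -0.82  1.63] T [-0.671  0.449  0.569] w 0.0145 q [-0.6   0.53  0.09  1.91 -0.07  0.68 -0.43]
shift tool units [-0.01  0.01  0.02] turn -0.049 (alt half turn)
t: 7.35
ee_pos: [0.5063, 0.2653, 0.0734]
eef_rot: [-0.702, 0.019, -0.035, 0.711]
force: [1.7, -1.1, 1.4]
gripper_width: 0.0158
t 7.35 p [0.5063 0.2653 0.0734] ydir [ 0.023  0.013 -1.   ] heading -0.076 F [ 1.72 -1.09  1.44] T [-0.71   0.342  0.889] w 0.0158 q [-0.62  0.54  0.12  1.91 -0.1   0.68 -0.52]
shift tool units [-0.01  0.01 -0.01] turn -0.16 (alt half turn)
```

The moment rose from 0.12 to 0.57 and then 0.89 N m while the jaws were wedged open slightly, so the knob is at its stop. I'll ease back the excess, keep it lightly pressed, and check.

```bash
python3 -m crank '[[[0,0,0,-0.06],[0,0,0,0],[0,0,0,0],[0,0,0,0],[0,0,0,0],[0,0,0,0],[0,0,0,0],[0,0,0,0]]]'; python3 -c "
from h import *
plan([.506,.265,.073],-.437+np.pi/2-1.05)
d=manip.get_image('scene')
cv2.imwrite('pics/d.png',crop(d,330,440,160,270,5))"
```

```text
t: 8.15
ee_pos: [0.5063, 0.2654, 0.0733]
eef_rot: [-0.702, -0.003, -0.013, 0.712]
force: [0.6, -1.3, 0.2]
gripper_width: 0.0153
t 8.15 p [0.5063 0.2654 0.0733] ydir [ 0.023  0.013 -1.   ] heading -0.015 F [ 0.59 -1.27  0.2 ] T [-0.361  0.404  0.4  ] w 0.0153 q [-0.61  0.54  0.1   1.91 -0.08  0.68 -0.47]
shift tool units [-0.01  0.01 -0.02] turn -0.099 (alt half turn)
```

View pics/d.png

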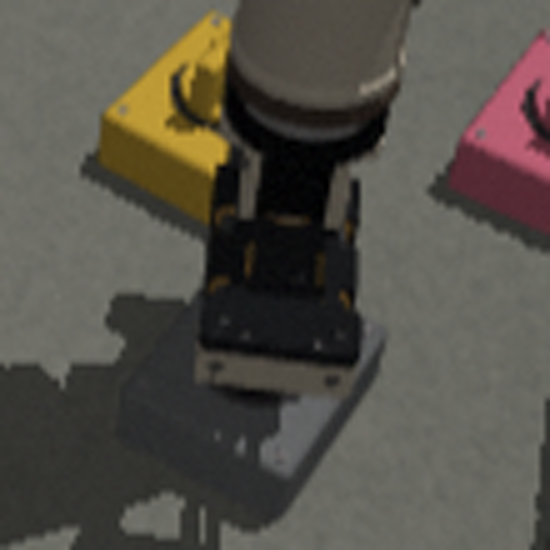

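The hand has turned 60° and still holds the knob against the stop (0.40 N m against a spring of 0.12). I'll hold a little longer, then open fully without moving.

```bash
python3 -m crank '[[[0,0,0,0],[0,0,0,0],[0,0,0,0],[0,0,0,0],[0,0,0,0],[0,0,0,0],[0,0,0,0]]]'; python3 -c "
from h import *
plan([.506,.265,.073],-.437+np.pi/2-1.05)"; python3 -m crank '[[[0,0,0,0],[0,0,0,0],[0,0,0,0],[0,0,0,0],[0,0,0,0],[0,0,0,0],[0,0,0,0],[0,0,0,0]]]' -1;python3 -m crank '[[[0,0,0,0],[0,0,0,0],[0,0,0,0],[0,0,0,0],[0,0,0,0],[0,0,0,0],[0,0,0,0]]]'; python3 -c "
from h import *
plan([.506,.265,.3],-.437+np.pi/2-1.05)"
```

```text
t: 8.9
ee_pos: [0.5063, 0.2654, 0.0733]
eef_rot: [-0.702, -0.003, -0.013, 0.712]
force: [0.5, -2.0, 2.0]
gripper_width: 0.0152
t 8.9 p [0.5063 0.2654 0.0733] ydir [ 0.023  0.013 -1.   ] heading -0.015 F [ 0.51 -2.03  2.02] T [-0.372  0.379  0.381] w 0.0152 q [-0.61  0.54  0.1   1.91 -0.08  0.68 -0.47]
shift tool units [-0.01  0.01 -0.02] turn -0.099 (alt half turn)
t: 9.7
ee_pos: [0.5066, 0.2661, 0.0732]
eef_rot: [-0.702, -0.002, -0.015, 0.712]
force: [-1.0, 0.7, -0.0]
gripper_width: 0.0742
t: 10.4
ee_pos: [0.5066, 0.2661, 0.0732]
eef_rot: [-0.702, -0.002, -0.015, 0.712]
force: [0.7, 0.1, 1.0]
gripper_width: 0.0915
t 10.4 p [0.5066 0.2661 0.0732] ydir [ 0.024  0.015 -1.   ] heading -0.018 F [0.73 0.08 1.01] T [-0.059  0.046  0.025] w 0.0915 q [-0.61  0.54  0.1   1.91 -0.09  0.67 -0.47]
shift tool units [ 0.19 -9.07  0.1 ] turn -0.102 (alt half turn)
```

Released with no remaining force. Lifting straight up.

```bash
python3 -m crank '[[[0,0,0,0],[0,-0.5,0,0],[0,-0.8,0,0],[0,-0.8,0,0],[0,-0.8,0,0],[0,-0.8,0,0],[0,-0.8,0,0],[0,-0.8,0,0]]]';python3 -m crank '[[[0,-0.4,-0.9,0],[0,-0.2,-0.9,0],[0,0,-0.9,0],[0,0,-0.9,0],[0,0,-0.9,0],[0,0,0,0],[0,0,0,0],[0,0,0,0]]]'; python3 - <<'E'
from h import *
plan([.506,.265,.3],-.437+np.pi/2-1.05)
a=manip.get_image("top");b=manip.get_image("scene")
cv2.imwrite("pics/e.png",np.hstack([crop(a,230,300,160,225,5),crop(b,345,415,200,265,5)]))
cv2.imwrite("pics/e_i.png",np.hstack([crop(a,380,450,135,200,5),crop(b,170,240,200,265,5)]))
cv2.imwrite("pics/e_s.png",b["frame"][:,:,::-1])
E
```

```text
t: 11.2
ee_pos: [0.5016, 0.2628, 0.2125]
eef_rot: [-0.702, -0.001, -0.014, 0.712]
force: [0.2, 0.3, -0.3]
gripper_width: 0.0917
t: 12.0
ee_pos: [0.502, 0.1497, 0.2388]
eef_rot: [-0.699, -0.006, -0.018, 0.715]
force: [-0.6, 0.3, 0.3]
gripper_width: 0.0916
t 12.0 p [0.502  0.1497 0.2388] ydir [ 0.035  0.022 -0.999] heading -0.017 F [-0.64  0.33  0.27] T [-0.117  0.047  0.017] w 0.0916 q [-0.49  0.22  0.18  1.92 -0.06  0.97 -0.3 ]
shift tool units [ 0.17 -2.34  4.67] turn -0.101 (alt half turn)
```

View pics/e.png

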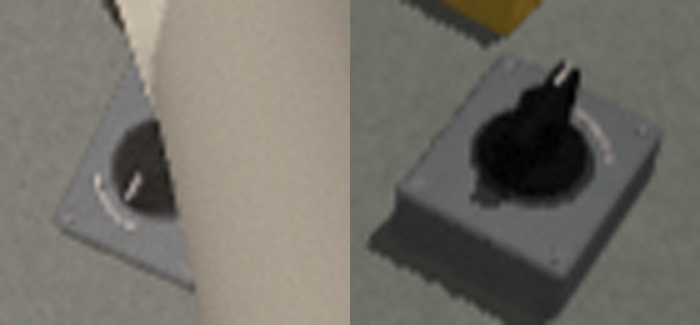

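View pics/e_i.png

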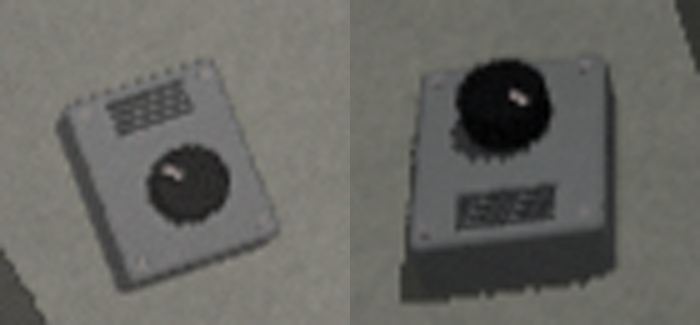

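View pics/e_s.png

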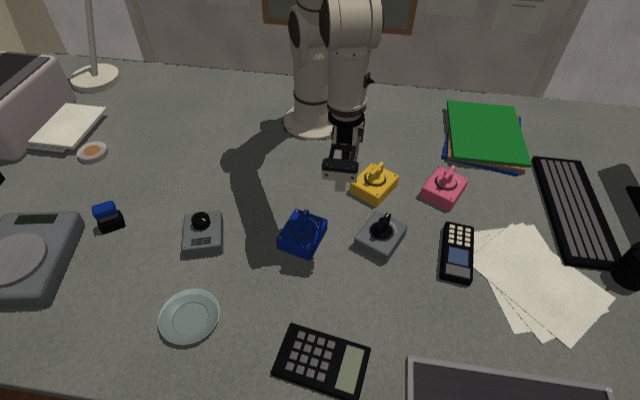

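The wing's mark is back where it started in both views (top ≈ (256,197), scene ≈ (388,214)). The volume mark hasn't changed and the arm is clear of everything. Handing in.

```bash
python3 -c "
from workcell import manip
print(manip.sign_off())"
```

```text
the job is handed in; nothing more can be done
None
```

I turned the winged knob on the grey door-release box clockwise to its stop and held it there for about 1.5 s. I then opened the jaws at the stop, let the knob run back by itself, lifted clear and handed the job in at about 12 s.

- **At the stop:** the moment rose from about 0.12 to 0.89 N m when I pressed on, and the jaws were wedged from 13.9 to 15.8 mm by over-turning. I backed off the excess and kept about 0.4 N m on the knob while holding, well above the spring's 0.12 N m.
- **After release:** in the scene view the wing and its mark are back at the starting position. In the top view the arm hid part of the box, but the mark end was visible and agreed.
- **Everything else:** the volume mark looks the same as before in both views, and the arm was clear of everything. The wrist forces read were at most a few newtons.

No check failed. The only disagreement was about 6 mm between the two views' first estimates of the box centre, and the grip closed squarely on the wing anyway.

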